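Put the stain bottles away in their trays

TASK

Sort the bottles standing about on the bench: the two round brown vials with black caps go in the black tray, the two round brown vials with white caps in the white tray, one to a bay, and the wide amber jar in the blue tray, all standing upright on the tray floor. Set them down without dropping them (they are glass), and leave the dropper bottle and the small cork stopper where they are.

Things in the scene. Friction and masses are not known exactly. Their poses are not given: they have to be found in the camera images.
- black_cap_vial_1: round brown glass stain vial with a black screw cap and a white and blue label, loose, standing; body diameter 27 mm up to 49 mm, then the cap, 21 mm in diameter; 61 mm high in all. Origin at the centre of its underside, z up.
- black_cap_vial_2: round brown glass stain vial with a black screw cap and a blue and magenta label, loose, standing; body diameter 25 mm up to 47 mm, then the cap, 20 mm in diameter; 59 mm high in all. Origin at the centre of its underside, z up.
- white_cap_vial_1: round brown glass stain vial with a white screw cap and a blue and magenta label, loose, standing; body diameter 25 mm up to 47 mm, then the cap, 20 mm in diameter; 59 mm high in all. Origin at the centre of its underside, z up.
- white_cap_vial_2: round brown glass stain vial with a white screw cap and a blue and green label, loose, standing; body diameter 24 mm up to 45 mm, then the cap, 19 mm in diameter; 57 mm high in all. Origin at the centre of its underside, z up.
- wide_jar: wide round amber glass jar with a broad white screw cap, loose, standing; body diameter 45 mm up to 40 mm, cap 42 mm in diameter; 55 mm high in all. Far wider than the vials. Origin at the centre of its underside, z up.
- black_tray: low open black tray with two square-cornered bays in a row, fixed to the bench; outside 58 mm (its x) by 124 mm (its y), walls 4 mm thick and 18 mm high, floor 4 mm thick with flat grey stripes. Each bay is 50 mm (x) by 56 mm (y) inside; bay centres at x = 0, y = +30 mm and y = -30 mm, with a 4 mm wall 18 mm high between them. Origin under its centre on the bench, z up; a paper card in a metal holder on its -x side.
- white_tray: low open white tray with two square-cornered bays in a row, fixed to the bench; outside 58 mm (its x) by 124 mm (its y), walls 4 mm thick and 18 mm high, floor 4 mm thick with flat grey stripes. Each bay is 50 mm (x) by 56 mm (y) inside; bay centres at x = 0, y = +30 mm and y = -30 mm, with a 4 mm wall 18 mm high between them. Origin under its centre on the bench, z up; a paper card in a metal holder on its -x side.
- blue_tray: low open blue tray with one square bay, fixed to the bench; outside 78 by 78 mm, bay 70 by 70 mm inside, walls 4 mm thick and 18 mm high, floor 4 mm thick with flat grey stripes. Origin under its centre on the bench, z up; a paper card in a metal holder on its -x side.
- dropper_bottle: round brown dropper bottle with a yellow and grey label and a slim black rubber bulb on top; 31 mm in diameter up to 56 mm, bulb 12 mm in diameter, 86 mm high in all; loose, to be left alone. Origin at the centre of its underside.
- cork_stopper: small reddish-brown cork stopper lying on its side, 28 mm long (its y), 15 mm in diameter, top at 15 mm; loose, to be left alone. Origin at the centre of its underside.

How it is judged:
At the end, for the whole second after the job is handed in: Each vial stands in its own bay of its tray (centre within 16 mm in x, 19 mm in y of the bay centre), the jar in the blue tray (within 16 mm); underside below 8 mm, upright within 0.12 rad, at rest. Dropper bottle and cork within 20 mm of where they were, not tipped ((((x of black_cap_vial_1 in the frame of black_tray between -0.016 and 0.016 m and y of black_cap_vial_1 in the frame of black_tray between 0.011 and 0.049 m and z of black_cap_vial_1 in the frame of black_tray between 0 and 0.008 m) and (x of black_cap_vial_2 in the frame of black_tray between -0.016 and 0.016 m and y of black_cap_vial_2 in the frame of black_tray between -0.049 and -0.011 m and z of black_cap_vial_2 in the frame of black_tray between 0 and 0.008 m)) or ((x of black_cap_vial_1 in the frame of black_tray between -0.016 and 0.016 m and y of black_cap_vial_1 in the frame of black_tray between -0.049 and -0.011 m and z of black_cap_vial_1 in the frame of black_tray between 0 and 0.008 m) and (x of black_cap_vial_2 in the frame of black_tray between -0.016 and 0.016 m and y of black_cap_vial_2 in the frame of black_tray between 0.011 and 0.049 m and z of black_cap_vial_2 in the frame of black_tray between 0 and 0.008 m))) and (((x of white_cap_vial_1 in the frame of white_tray between -0.016 and 0.016 m and y of white_cap_vial_1 in the frame of white_tray between 0.011 and 0.049 m and z of white_cap_vial_1 in the frame of white_tray between 0 and 0.008 m) and (x of white_cap_vial_2 in the frame of white_tray between -0.016 and 0.016 m and y of white_cap_vial_2 in the frame of white_tray between -0.049 and -0.011 m and z of white_cap_vial_2 in the frame of white_tray between 0 and 0.008 m)) or ((x of white_cap_vial_1 in the frame of white_tray between -0.016 and 0.016 m and y of white_cap_vial_1 in the frame of white_tray between -0.049 and -0.011 m and z of white_cap_vial_1 in the frame of white_tray between 0 and 0.008 m) and (x of white_cap_vial_2 in the frame of white_tray between -0.016 and 0.016 m and y of white_cap_vial_2 in the frame of white_tray between 0.011 and 0.049 m and z of white_cap_vial_2 in the frame of white_tray between 0 and 0.008 m))) and x of wide_jar in the frame of blue_tray between -0.016 and 0.016 m and y of wide_jar in the frame of blue_tray between -0.016 and 0.016 m and z of wide_jar in the frame of blue_tray between 0 and 0.008 m and angle between each of black_cap_vial_1, black_cap_vial_2, white_cap_vial_1, white_cap_vial_2, wide_jar, dropper_bottle, cork_stopper's own z axis and vertical below 0.12 rad and linear speed of each of black_cap_vial_1, black_cap_vial_2, white_cap_vial_1, white_cap_vial_2, wide_jar below 0.02 m/s and distance of each of dropper_bottle, cork_stopper from where it was at the start of the episode below 0.02 m); the robot touches nothing.
It fails at once if the dropper bottle or the cork stopper is shifted by more than 20 mm or tipped (distance of any of dropper_bottle, cork_stopper from where it was at the start of the episode above 0.02 m or angle between any of dropper_bottle, cork_stopper's own z axis and vertical above 0.3 rad).
It fails at once if a vial or the jar is dropped: it moves faster than 0.8 m/s with no finger touching it ((linear speed of black_cap_vial_1 above 0.8 m/s and contact force between black_cap_vial_1 and the fingers below 0.02 N) or (linear speed of black_cap_vial_2 above 0.8 m/s and contact force between black_cap_vial_2 and the fingers below 0.02 N) or (linear speed of white_cap_vial_1 above 0.8 m/s and contact force between white_cap_vial_1 and the fingers below 0.02 N) or (linear speed of white_cap_vial_2 above 0.8 m/s and contact force between white_cap_vial_2 and the fingers below 0.02 N) or (linear speed of wide_jar above 0.8 m/s and contact force between wide_jar and the fingers below 0.02 N)).
It also fails if it takes over 128 s, if anything falls off the work surface, if the arm or the gripper's body presses on something with over 40 N, if the wrist force passes 120 N, or if a joint passes its speed limit or range.

ROBOT

A 7-joint arm with a two-finger parallel gripper is mounted at the origin on a cart in front of the work surface, level with it; the furniture and walls round the work are solid. World frame = base frame: x ahead of the robot, y to its left, z up, the work surface at z = 0. Lengths are in m, angles in rad, forces in N, time in s.
With the tool pointing down it reaches from about 0.4 to 0.925 m from the base axis. Payload 5.6 kg.
Tool frame: the origin (TCP) lies on the centre line of the jaws, within the pads' length; the fingertips stand 22 mm ahead of it and the grasp point (between the pads) lies 3 mm ahead of it; z points along the fingers, x is the direction in which the jaws open and shut, and the axes are right-handed (so a half turn about z gives the same grasp; the last joint's range is limited). The gripper opens to 85 mm and grips with 20 to 120 N. Pads are 22 mm wide; open, the fingers measure 114 mm over their backs; the gripper's body (76 mm by 85 mm) begins 54 mm behind the grasp point. The pads swing forward as they close: fully open they stand 13 mm farther back than shut.
Start: joints at [1.158, 0.468, -0.012, 1.603, 0.006, 1.071, -0.056], TCP at [0.235, -0.606, 0.253] pointing down, gripper open.
Joint ranges: [-2.53, 2.53], [-0.31, 2.02], [-1.57, 1.55], [0.28, 2.44], [-1.29, 4.43], [0.15, 1.84], [-2.92, 2.92]. Speed limits (rad/s): [2.57, 2.57, 3.14, 3.14, 3.14, 3.14, 3.14].

INTERFACE

Orientations are given as a rotation vector (axis times angle).
In Python, from rig import arm, imaging, sign_off, boxes_of gives the robot as it stands.
- The arm moves only by the shell command python3 -m pendant 'ROWS' [OPENING] [FORCE]. ROWS is JSON, a list of rows, each a list of 4 numbers: the shift along the tool's x, y, z in cm, then the turn about the tool's z in degrees. A call has 1 to 8 rows; each row shifts and turns the commanded pose from where the row before left it, along the tool's axes as they then stand; what a row does not reach is not made up. A row lasts 1/8 s, in which the tool goes at most 62.5 mm and 10.7 degrees, less where a joint would pass 70% of its speed; a pose out of reach is approached as far as the arm can. A call is refused whole if a number of a shift passes 6.25 or a number of a turn 10.7, either way. A call with a gripper value outside its range is refused whole. OPENING is the opening in per cent of the stroke, from 0 (shut) to 100 (fully open), set as the call begins (- or left out, the last holds). The fingers move at their own pace and stop on an object; FORCE is the grip in N (left out, the last holds). Time passes only in rows, so rows that do not move let the fingers close. It gives the time, the measured TCP pose, the force and the opening at its end, in the units of the state.
- arm.get_state(): the state, without advancing time (a new reading comes with each control period).
- imaging.snapshot(name): name is "scene" or "top" or "wrist"; returns the picture (384x512x3 uint8, red, green, blue); there is no depth.
- imaging.get_calibration(name): a dict with "fx", "fy", "cx", "cy" (pixels), "R" (3x3) and "t" (3): a world point X has camera coordinates R X + t; the wrist camera has in their place "T_tool_cam" (4x4, takes a point from camera to tool coordinates, whose origin is the TCP and whose axes are the tool frame's). Camera axes: x right, y down, z forward; pixel columns grow to the right and rows downward; lengths in m; the calibration is good to about 2 mm. The wrist camera is an equidistant fisheye: a pixel r from the principal point sees the ray r / f radians off the axis. A picture is of the moment at which its call begins: read the wrist's pose just before it. get_calibration takes no time and is no camera call.
- sign_off(): hands the job in, once; it reports no verdict.
Trained networks look in the newest picture that a camera, given by its name, has taken for a name from the list of things; names that differ only in an ending like _2 or _b are one class to them, and where a whole thing is asked for, a point or a joint stands for the part that bears it (a point fixed in the world has none). Each returns a list of dicts, best first, with "confidence" (0 to 1); they miss things now and then, are a little off and sometimes report something else, mostly with a low value. They report only what shows in the picture. A call takes as long as a camera call.
- boxes_of(thing, camera): "xyz" ([x, y, z] in m, in world coordinates, good to about 4 mm: the middle of the surface that is visible of it).
The state is a dict: "time_s": time; "joints": joint angles; "dq": joint speeds; "joint_torque": joint torques, N m; "ee_pos": TCP position; "tool_rot": TCP orientation; "force": force on the tool from outside, world axes, zero at the start; "moment": the same for the moment, N m; "gripper_width": finger opening in m.
Only numpy, scipy, OpenCV 4.12 (cv2) and the standard library are available. Lean on these libraries where they do the work, as an engineer would, in place of code of your own. Each camera call takes 0.05 s, during which the arm holds its last target. There are 200 camera calls.

## Working session

There is one attempt and no reset: what is moved stays moved. The work goes in short steps, Python scripts to look and compute and a shell command to move; the robot and the scene stay as the last step left them, time stands still between calls to the robot, and variables do not carry over. Pictures are saved under pics/ and viewed, about 12 in all and at most 16, crops included, and the job is handed in when it is done.

```bash
mkdir -p pics; ls; cat > h.py <<'E'
import numpy as np, cv2
from rig import arm, imaging, sign_off, boxes_of
def save(cam,name):
    im=imaging.snapshot(cam); cv2.imwrite(f'pics/{name}.png',im[:,:,::-1]); return im
E
python3 - <<'E'
from h import *
s=arm.get_state(); print(s['time_s'],s['ee_pos'],s['tool_rot'],s['gripper_width'])
a=save('top','top0'); b=save('scene','scene0')
for c in('top','scene'):
  for n in ['black_cap_vial_1','white_cap_vial_1','wide_jar','black_tray','white_tray','blue_tray','dropper_bottle','cork_stopper']:
    print(c,n,[(np.round(d['xyz'],3).tolist(),round(d['confidence'],2)) for d in boxes_of(n,c)])
for c in('top','scene'): print(imaging.get_calibration(c))
E
```

```text
pics
0.0 [ 0.23466606 -0.60558737  0.25232155] [-2.59117004e+00  1.77473188e+00  2.50596306e-03] 0.08537080270119637
top black_cap_vial_1 [([0.476, -0.075, 0.06], 0.44)]
top white_cap_vial_1 [([0.463, -0.293, 0.056], 0.71), ([0.589, -0.289, 0.041], 0.61)]
top wide_jar [([0.464, -0.294, 0.054], 0.56)]
top black_tray [([0.637, 0.107, 0.005], 0.74)]
top white_tray [([0.452, 0.165, 0.007], 0.89)]
top blue_tray [([0.568, 0.301, 0.005], 0.65)]
top dropper_bottle [([0.458, -0.192, 0.047], 0.51)]
top cork_stopper []
scene black_cap_vial_1 [([0.471, -0.081, 0.038], 0.72), ([0.563, -0.076, 0.035], 0.5)]
scene white_cap_vial_1 [([0.586, -0.3, 0.031], 0.51), ([0.645, -0.179, 0.028], 0.46)]
scene wide_jar [([0.449, -0.305, 0.044], 0.73)]
scene black_tray [([0.636, 0.105, 0.008], 0.59)]
scene white_tray [([0.451, 0.158, 0.009], 0.66)]
scene blue_tray [([0.566, 0.299, 0.009], 0.62), ([0.566, -0.076, 0.037], 0.19)]
scene dropper_bottle [([0.454, -0.206, 0.042], 0.62), ([0.588, -0.296, 0.029], 0.36)]
scene cork_stopper [([0.561, -0.182, 0.012], 0.55)]
{'fx': 387.40073087194935, 'fy': 387.40073087194935, 'cx': 260.7260922106244, 'cy': 185.7171476274705, 'R': array([[-0.01007658, -0.99991567,  0.00819282],
       [-0.98475007,  0.00849999, -0.17376724],
       [ 0.17368295, -0.00981886, -0.98475267]]), 't': array([0.00849432, 0.56053625, 0.86504408])}
{'fx': 360.12745009663627, 'fy': 360.12745009663627, 'cx': 252.56029526293023, 'cy': 196.7834603681921, 'R': array([[ 0.64787251, -0.76174572,  0.00216074],
       [-0.43823495, -0.37504043, -0.81688114],
       [ 0.62306608,  0.52828793, -0.57680198]]), 't': array([-0.36550189,  0.2703727 ,  0.54095002])}
```

View pics/top0.png

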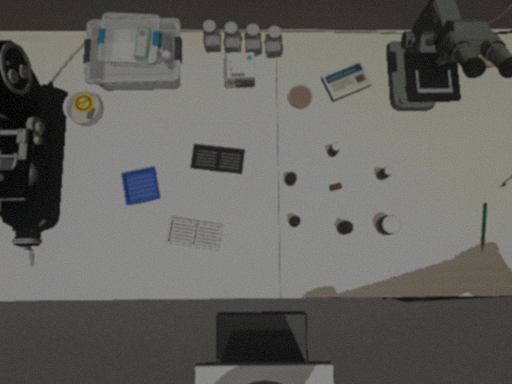

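View pics/scene0.png

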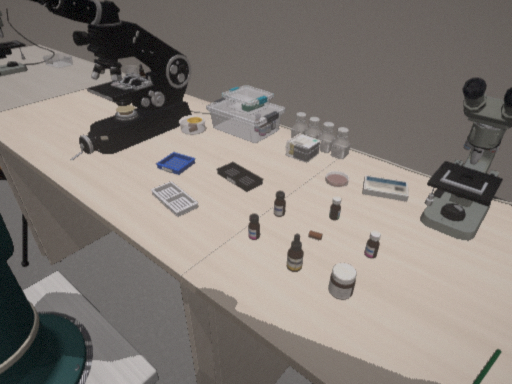

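The top view shows black vials at (290,178) and (294,220), and white-cap vials at (333,150) and (383,173). The jar is at (388,224), the dropper at (344,226) and the cork at (335,186). The trays are blue (141,186), black (218,158) and white (195,233), and the scene view agrees. Next I'll refine the positions with an overlay.

```bash
cat >> h.py <<'E'
def proj(c,P):
    P=np.atleast_2d(P)@np.array(c['R']).T+c['t']; return P[:,:2]/P[:,2:]*[c['fx'],c['fy']]+[c['cx'],c['cy']]
def back(c,uv,z):
    d=np.array(c['R']).T@[(uv[0]-c['cx'])/c['fx'],(uv[1]-c['cy'])/c['fy'],1]; o=-np.array(c['R']).T@c['t']
    return (o+d*(z-o[2])/d[2])[:2]
E
python3 - <<'E'
from h import *
c=imaging.get_calibration('top'); im=cv2.imread('pics/top0.png')
hsv=cv2.cvtColor(im,cv2.COLOR_BGR2HSV)
def comp(mask,box):
    m=np.zeros(mask.shape,np.uint8); x0,y0,x1,y1=box; m[y0:y1,x0:x1]=mask[y0:y1,x0:x1]
    n,l,st,ce=cv2.connectedComponentsWithStats(m); i=1+np.argmax(st[1:,4]); return (l==i).astype(np.uint8),st[i]
g=im.max(2)
for nm,mask,box in [('blue',(hsv[...,1]>140),(110,155,172,215)),('black',g<90,(180,135,255,182))]:
    m,st=comp(mask.astype(np.uint8),box); r=cv2.minAreaRect(cv2.findContours(m,0,2)[0][0])
    print(nm,st,'c',back(c,r[0],.018),[back(c,p,.018).round(4).tolist() for p in cv2.boxPoints(r)])
# vials & jar overlays
obj={'B1':(.473,-.08,.0125,.059),'B2':(.566,-.076,.0125,.059),'W1':(.588,-.295,.0125,.059),'W2':(.645,-.18,.0125,.059),'J':(.46,-.297,.0225,.055),'D':(.456,-.198,.0155,.086)}
Z=4
def crop(x0,y0,x1,y1): return cv2.resize(im[y0:y1,x0:x1],None,fx=Z,fy=Z,interpolation=cv2.INTER_CUBIC)
o=crop(265,130,420,250); a=np.linspace(0,2*np.pi,40)
for k,(x,y,r,h) in obj.items():
    for z,col in((0,(0,255,0)),(h,(0,0,255))):
        p=proj(c,np.c_[x+r*np.cos(a),y+r*np.sin(a),0*a+z]); cv2.polylines(o,[((p-[265,130]+.5)*Z).astype(int)],True,col,1)
cv2.imwrite('pics/ov1.png',o)
o=crop(110,130,260,260)
for x,y,hx,hy in((.637,.106,.029,.062),(.452,.162,.029,.062),(.567,.3,.039,.039)):
    p=proj(c,[[x+i*hx,y+j*hy,.018] for i,j in((1,1),(1,-1),(-1,-1),(-1,1))]); cv2.polylines(o,[((p-[110,130]+.5)*Z).astype(int)],True,(0,255,0),1)
cv2.imwrite('pics/ov2.png',o)
E
```

```text
blue [123 168  36  36 680] c [0.56918551 0.29664748] [[0.5992, 0.3443], [0.6145, 0.2669], [0.5395, 0.2495], [0.5246, 0.3258]]
black [ 191  144   54   30 1268] c [0.635711   0.10948556] [[0.6123, 0.1757], [0.6751, 0.1702], [0.6594, 0.0426], [0.5969, 0.0495]]
```

View pics/ov1.png

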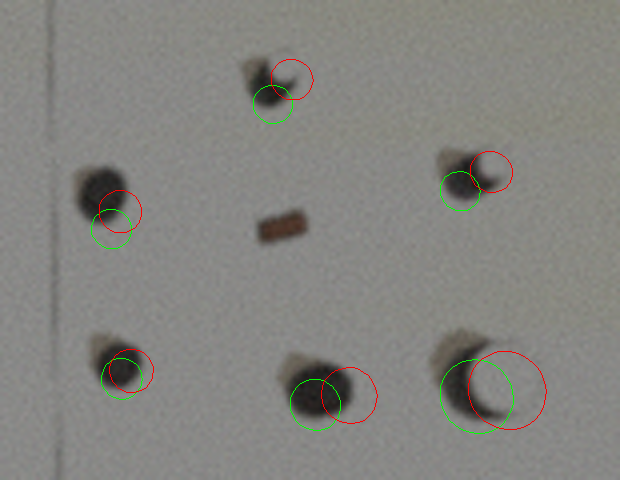

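View pics/ov2.png

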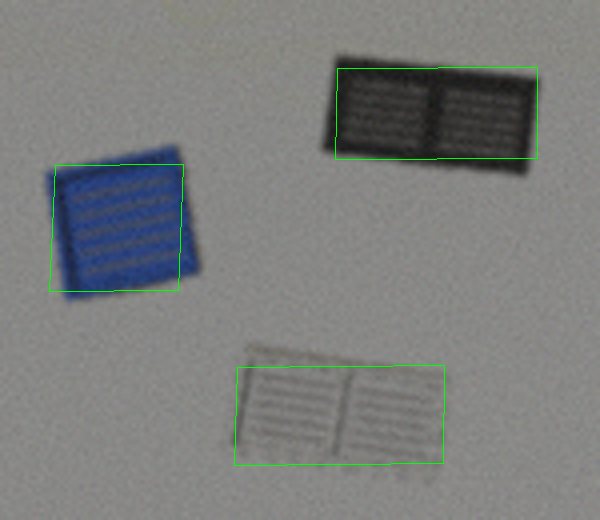

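Overlay result: the network positions sit 4–13 mm short of the vials' dark bodies. Corrected positions:

| Item | x, y (m) |
|---|---|
| B1 | .477, -.076 |
| B2 | .579, -.068 |
| W1 | .595, -.297 |
| W2 | .653, -.179 |
| Jar | .468, -.297 |
| Dropper | .463, -.195 |
| Black tray | .636, .109 (yaw -7°) |
| White tray | .453, .161 (yaw -8°) |
| Blue tray | .569, .297 (yaw 11°) |

I'll turn the tool so the jaws open along y, then go above B1.

```bash
python3 -m pendant '[[0,0,0,10.6],[0,0,0,10.6],[-4.8,-2.2,0,0],[-4.8,-2.2,0,0],[-4.8,-2.2,0,0],[-4.8,-2.2,0,0],[-4.8,-2.2,0,0],[-4.8,-2.2,0,0]]' 100 40 && python3 -m pendant '[[-4.8,-2.2,0,0],[-4.8,-2.2,0,0],[-4.8,-2.2,0,0],[-4.8,-2.2,0,0],[-4.8,-2.2,0,0],[0,0,0,0],[0,0,0,0]]'
python3 - <<'E'
from h import *
s=arm.get_state(); print(s['time_s'],s['ee_pos'],s['tool_rot'],s['joints'])
im=save('wrist','w1'); c=imaging.get_calibration('wrist'); print(c)
for n in ['black_cap_vial_1','dropper_bottle','cork_stopper','white_cap_vial_1']: print(n,[(np.round(d['xyz'],3).tolist(),round(d['confidence'],2)) for d in boxes_of(n,'wrist')])
E
```

```text
time_s: 1.9
ee_pos: [0.3677, -0.3166, 0.2536]
tool_rot: [-2.221, 2.222, -0.002]
force: [0.4, 0.3, -0.5]
gripper_width: 0.0852
time_s: 2.78
ee_pos: [0.4768, -0.0787, 0.2532]
tool_rot: [2.221, -2.221, 0.0]
force: [-0.1, -0.5, 0.2]
gripper_width: 0.0855
2.775 [ 0.47679562 -0.07867829  0.25320996] [ 2.22053930e+00 -2.22139405e+00  1.83390492e-04] [ 0.33652827  0.20489334 -0.27314205  1.98548378  0.0677601   0.9600451
 -1.54127202]
{'fx': 297.3186396354542, 'fy': 297.3186396354542, 'cx': 257.23438162816166, 'cy': 194.30624146814074, 'T_tool_cam': array([[ 9.99998592e-01, -6.15051419e-04, -1.56157960e-03,
         7.94593784e-04],
       [ 1.00363850e-03,  9.64884630e-01,  2.62672123e-01,
        -6.71611143e-02],
       [ 1.34518729e-03, -2.62673320e-01,  9.64883888e-01,
        -1.21079274e-01],
       [ 0.00000000e+00,  0.00000000e+00,  0.00000000e+00,
         1.00000000e+00]])}
black_cap_vial_1 [([0.58, -0.072, 0.059], 0.88), ([0.48, -0.074, 0.061], 0.65), ([0.445, 0.158, 0.002], 0.28)]
dropper_bottle [([0.466, -0.188, 0.048], 0.91)]
cork_stopper [([0.563, -0.178, 0.015], 0.73)]
white_cap_vial_1 [([0.588, -0.288, 0.036], 0.87), ([0.65, -0.17, 0.041], 0.68), ([0.446, 0.158, 0.002], 0.24)]
```

View pics/w1.png

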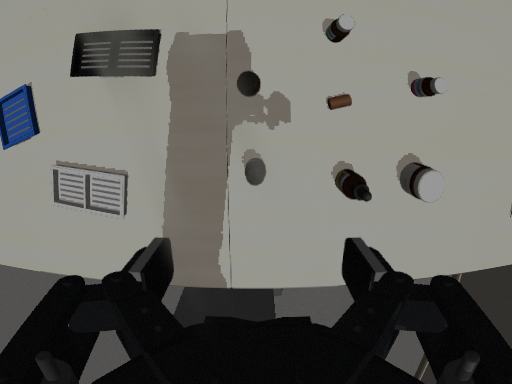

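The wrist view is clear. B1's cap is at about (255,171), B2's at (248,83), W2's at (347,21), W1's at (439,86) and the jar lid at (431,185). The trays are at the left. I'll triangulate these from known cap heights.

```bash
cat >> h.py <<'E'
from scipy.spatial.transform import Rotation as Ro
def wback(uv,z,s):
    c=imaging.get_calibration('wrist'); v=np.array([(uv[0]-c['cx'])/c['fx'],(uv[1]-c['cy'])/c['fy']]); th=np.linalg.norm(v)
    d=np.r_[v/th*np.sin(th),np.cos(th)]; T=np.array(c['T_tool_cam']); R=Ro.from_rotvec(s['tool_rot']).as_matrix()
    d=R@T[:3,:3]@d; o=R@T[:3,3]+s['ee_pos']; return (o+d*(z-o[2])/d[2])[:2].round(4)
E
python3 - <<'E'
from h import *
s=arm.get_state()
for n,uv,z in [('B1',(255,172),.06),('B2',(248,83),.06),('W2',(346,22),.058),('W1',(439,86),.058),('J',(431,185),.055),('bulb',(364,196),.086),
 ('bk bl',(71,76),.018),('bk tl',(78,33),.018),('bk tr',(160,30),.018),('bk br',(156,76),.018),('wh bl',(53,205),.018),('wh tl',(55,164),.018),('wh tr',(127,176),.018),('wh br',(124,216),.018),
 ('bl top',(30,86),.018),('bl right',(38,132),.018),('bl bottom',(4,148),.018)]: print(n,wback(uv,z,s))
E
```

```text
B1 [ 0.4831 -0.0773]
B2 [ 0.5782 -0.0705]
W2 [ 0.652 -0.177]
W1 [ 0.5908 -0.2968]
J [ 0.4682 -0.2965]
bulb [ 0.4631 -0.192 ]
bk bl [0.6138 0.1721]
bk tl [0.674  0.1623]
bk tr [0.6569 0.0394]
bk br [0.5973 0.0438]
wh bl [0.4312 0.2274]
wh tl [0.4929 0.211 ]
wh tr [0.4722 0.0906]
wh br [0.4167 0.1024]
bl top [0.6125 0.253 ]
bl right [0.542  0.2396]
bl bottom [0.5248 0.3244]
```

Both cameras agree within about 5 mm, so I'll pick B1 with the TCP at z≈0.040.

```bash
python3 -m pendant '[[-0.3,-0.3,4.5,0],[0,0,4.5,0],[0,0,4.5,0],[0,0,4.0,0],[0,0,2.5,0],[0,0,1.3,0],[0,0,0,0],[0,0,0,0]]' && python3 -m pendant '[[0,0,0,0],[0,0,0,0],[0,0,0,0],[0,0,0,0],[0,0,0,0],[0,0,0,0],[0,0,0,0],[0,0,0,0]]' 0 30
```

```text
time_s: 4.03
ee_pos: [0.4808, -0.0754, 0.0412]
tool_rot: [-2.22, 2.221, -0.002]
force: [-0.9, -0.5, -0.4]
gripper_width: 0.0852
time_s: 5.03
ee_pos: [0.4802, -0.0752, 0.0406]
tool_rot: [-2.221, 2.222, -0.001]
force: [-0.7, -0.3, 5.6]
gripper_width: 0.024
```

```bash
python3 -m pendant '[[0,0,-1,0],[0,0,-3,0],[0,0,-4,0],[0,0,-3,0],[0,0,0,0]]' && python3 - <<'E'
from h import *
s=arm.get_state(); print(s['gripper_width'],s['ee_pos'])
w=cv2.resize(save('wrist','w2')[180:384,100:400],None,fx=2,fy=2); cv2.imwrite('pics/w2c.png',w[:,:,::-1])
E
```

```text
time_s: 5.65
ee_pos: [0.4816, -0.0754, 0.1528]
tool_rot: [-2.219, 2.22, -0.007]
force: [-0.4, 0.6, -0.6]
gripper_width: 0.0238
0.023772857092873308 [ 0.48157154 -0.07538475  0.15275595]
```

View pics/w2c.png

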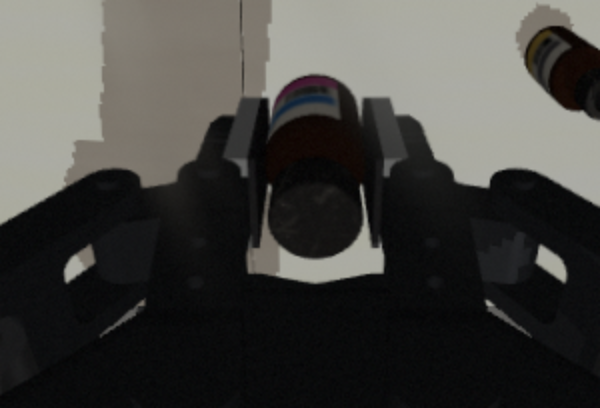

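Vial held upright between the pads (magenta label, so black_cap_vial_2). On to the far black bay.

```bash
python3 -m pendant '[[-2.5,-1.9,0,0],[-4,-3,0,0],[-4.5,-3.4,0,0],[-4.5,-3.4,0,0],[-4,-2.8,0,0],[-1.7,-1.2,0,0],[0,0,0,0],[0,0,0,0]]' && python3 - <<'E'
from h import *
s=arm.get_state(); print(s['gripper_width'],s['ee_pos'])
w=save('wrist','w3')
E
```

```text
time_s: 6.7
ee_pos: [0.636, 0.1352, 0.149]
tool_rot: [2.218, -2.221, -0.001]
force: [0.3, -0.7, -0.5]
gripper_width: 0.024
0.023991590125176647 [0.63602835 0.13520691 0.1489626 ]
```

View pics/w3.png

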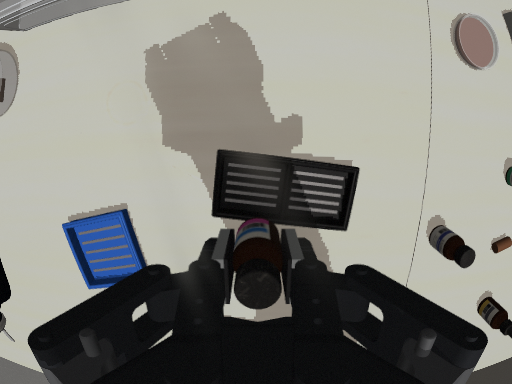

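The black tray's rim corners are at (218,151), (357,168), (346,228) and (213,215), and the vial's base lies toward the left bay. I'll compute the tray pose from here before lowering.

```bash
python3 - <<'E'
from h import *
s=arm.get_state()
P=np.array([wback(u,.018,s) for u in((218,151),(357,168),(346,228),(213,215))]); print(P,P.mean(0))
print('div',wback((285,190),.018,s), 'bay floor mid',wback((252,185),.004,s),wback((320,193),.004,s))
E
```

```text
[[0.673  0.1678]
 [0.6586 0.045 ]
 [0.6013 0.0508]
 [0.6151 0.1744]] [0.637  0.1095]
div [0.6383 0.1099] bay floor mid [0.6395 0.1391] [0.6317 0.0752]
```

```bash
python3 -m pendant '[[-0.4,-0.4,3,0],[0,0,3,0],[0,0,2,0],[0,0,1,0],[0,0,0.6,0],[0,0,0.4,0],[0,0,0.2,0],[0,0,0,0]]' && python3 -m pendant '[[0,0,0,0],[0,0,0,0]]'
```

```text
time_s: 7.75
ee_pos: [0.6413, 0.1409, 0.0486]
tool_rot: [-2.221, 2.221, -0.0]
force: [0.2, 0.4, 0.2]
gripper_width: 0.0238
time_s: 8.0
ee_pos: [0.6412, 0.1409, 0.0485]
tool_rot: [-2.221, 2.222, -0.0]
force: [-0.3, 0.2, 0.0]
gripper_width: 0.0244
```

```bash
python3 -m pendant '[[0,0,0.2,0],[0,0,0.1,0],[0,0,0,0]]' && python3 -m pendant '[[0,0,0.1,0],[0,0,0,0]]'
```

```text
time_s: 8.38
ee_pos: [0.641, 0.1407, 0.0451]
tool_rot: [2.221, -2.222, -0.0]
force: [0.7, 0.0, 0.1]
gripper_width: 0.024
time_s: 8.62
ee_pos: [0.6412, 0.1408, 0.0447]
tool_rot: [-2.221, 2.222, -0.0]
force: [-0.5, -1.0, 3.9]
gripper_width: 0.0243
```

Contact felt at 3.9 N, so I'll release, rise and move on to the second black vial.

```bash
python3 -m pendant '[[0,0,0,0],[0,0,0,0],[0,0,0,0],[0,0,0,0],[0,0,-1,0],[0,0,-3,0],[0,0,-4,0],[0,0,-3,0]]' 52 && python3 -m pendant '[[3,0.8,0,0],[5,1.4,0,0],[5,1.5,0,0],[5,1.5,0,0],[3.1,1.0,0,0],[0,0,0,0],[0,0,0,0]]' 100 && python3 - <<'E'
from h import *
s=arm.get_state(); print(s['gripper_width'],s['ee_pos'])
w=save('wrist','w4')
E
```

```text
time_s: 9.62
ee_pos: [0.6417, 0.141, 0.1568]
tool_rot: [-2.22, 2.22, -0.002]
force: [0.4, 0.7, -0.7]
gripper_width: 0.0442
time_s: 10.5
ee_pos: [0.5795, -0.0693, 0.1549]
tool_rot: [-2.221, 2.22, -0.001]
force: [0.0, 0.7, 0.0]
gripper_width: 0.0852
0.08516079522184193 [ 0.57950084 -0.06929535  0.15493256]
```

View pics/w4.png

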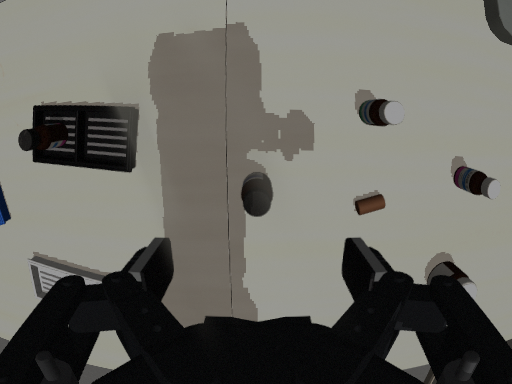

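The first vial stands in its bay (cap at (27,139)), and B2 is centred between the jaws at (257,200). Picking it now.

```bash
python3 -m pendant '[[0,-0.2,3,0],[0,0,3,0],[0,0,2.5,0],[0,0,1.6,0],[0,0,1,0],[0,0,0.3,0],[0,0,0,0],[0,0,0,0]]' && python3 -m pendant '[[0,0,0,0],[0,0,0,0],[0,0,0,0],[0,0,0,0],[0,0,0,0],[0,0,0,0],[0,0,0,0],[0,0,0,0]]' 0 30 && python3 -m pendant '[[0,0,-1,0],[0,0,-3,0],[0,0,-4,0],[0,0,-3,0],[0,0,0,0]]'
```

```text
time_s: 11.55
ee_pos: [0.5816, -0.0703, 0.041]
tool_rot: [-2.22, 2.221, -0.002]
force: [-0.3, -0.3, 0.5]
gripper_width: 0.0853
time_s: 12.55
ee_pos: [0.5812, -0.0702, 0.0404]
tool_rot: [-2.221, 2.222, -0.0]
force: [-0.5, 0.1, 3.5]
gripper_width: 0.0263
time_s: 13.18
ee_pos: [0.5826, -0.0702, 0.1531]
tool_rot: [-2.219, 2.22, -0.006]
force: [0.5, 0.1, -1.0]
gripper_width: 0.0263
```

```bash
python3 -m pendant '[[-2.5,-0.9,0,0],[-4,-1.4,0,0],[-4,-1.4,0,0],[-3,-1,0,0],[-1.5,-0.5,0,0],[0,0,0,0],[0,0,0,0]]' && python3 -m pendant '[[0,0,3,0],[0,0,3,0],[0,0,2,0],[0,0,1,0],[0,0,0.6,0],[0,0,0.2,0],[0,0,0.2,0],[0,0,0,0]]'
```

```text
time_s: 14.05
ee_pos: [0.6327, 0.0777, 0.1498]
tool_rot: [2.218, -2.223, 0.0]
force: [0.4, -0.6, 0.0]
gripper_width: 0.026
time_s: 15.05
ee_pos: [0.6333, 0.0799, 0.0506]
tool_rot: [-2.221, 2.221, -0.001]
force: [1.3, -0.7, -0.9]
gripper_width: 0.0263
```

Base is about 10 mm up, with 6 mm to go to the floor.

```bash
python3 -m pendant '[[0,0,0.2,0],[0,0,0.2,0],[0,0,0.1,0],[0,0,0.1,0],[0,0,0,0],[0,0,0,0]]'
```

```text
time_s: 15.8
ee_pos: [0.6331, 0.0798, 0.0445]
tool_rot: [2.221, -2.222, 0.0]
force: [-1.3, -0.1, 3.1]
gripper_width: 0.0262
```

```bash
python3 -m pendant '[[0,0,0,0],[0,0,0,0],[0,0,0,0],[0,0,0,0],[0,0,-1,0],[0,0,-3,0],[0,0,-4,0],[0,0,-3,0]]' 50 && python3 -m pendant '[[3,-0.3,0,0],[5,-0.3,0,0],[5,-0.3,0,0],[5,-0.4,0,0],[5,-0.3,0,0],[2.8,-0.3,0,0],[0,0,0,0],[0,0,0,0]]' 100 && python3 - <<'E'
from h import *
s=arm.get_state(); print(s['gripper_width'],s['ee_pos'])
w=save('wrist','w5')
E
```

```text
time_s: 16.8
ee_pos: [0.6336, 0.08, 0.1568]
tool_rot: [-2.22, 2.22, -0.002]
force: [0.1, 0.5, -0.7]
gripper_width: 0.0428
time_s: 17.8
ee_pos: [0.6521, -0.1765, 0.1546]
tool_rot: [-2.222, 2.219, 0.001]
force: [-0.2, 1.2, 1.3]
gripper_width: 0.0853
0.08534440987031304 [ 0.65214314 -0.17649213  0.1546467 ]
```

View pics/w5.png

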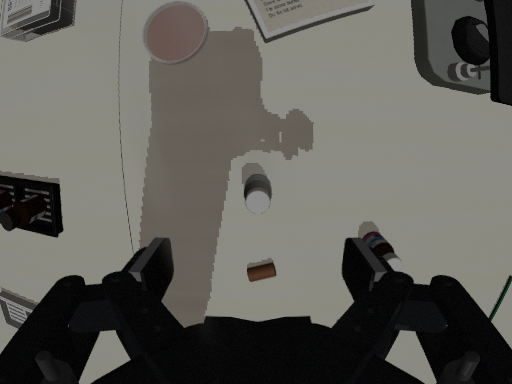

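W2 is centred, with its cap at (257,203). Pick.

```bash
python3 -m pendant '[[0,-0.2,3,0],[0,0,3,0],[0,0,2.5,0],[0,0,1.6,0],[0,0,1,0],[0,0,0.3,0],[0,0,0,0],[0,0,0,0]]' && python3 -m pendant '[[0,0,0,0],[0,0,0,0],[0,0,0,0],[0,0,0,0],[0,0,0,0],[0,0,0,0],[0,0,0,0],[0,0,0,0]]' 0 30 && python3 -m pendant '[[0,0,-1,0],[0,0,-3,0],[0,0,-4,0],[0,0,-3,0],[0,0,0,0]]'
```

```text
time_s: 18.85
ee_pos: [0.6546, -0.1784, 0.0412]
tool_rot: [-2.22, 2.221, -0.002]
force: [0.2, 0.6, -0.3]
gripper_width: 0.0851
time_s: 19.85
ee_pos: [0.6541, -0.1783, 0.0404]
tool_rot: [-2.221, 2.222, -0.0]
force: [0.2, 1.1, 1.4]
gripper_width: 0.0229
time_s: 20.48
ee_pos: [0.6557, -0.1786, 0.1537]
tool_rot: [-2.219, 2.22, -0.008]
force: [0.2, -0.0, -1.1]
gripper_width: 0.0233
```

```bash
python3 -m pendant '[[-2.5,1.3,0,0],[-4.6,2.5,0,0],[-4.6,2.5,0,0],[-4.6,2.5,0,0],[-4.6,2.5,0,0],[-4.6,2.5,0,0],[-4.6,2.5,0,0],[-4.6,2.5,0,0]]' && python3 -m pendant '[[-2,1,0,0],[0,0,0,0],[0,0,0,0]]' && python3 - <<'E'
from h import *
s=arm.get_state(); print(s['gripper_width'],s['ee_pos'])
w=save('wrist','w6')
E
```

```text
time_s: 21.48
ee_pos: [0.4644, 0.1699, 0.1494]
tool_rot: [2.22, -2.221, -0.001]
force: [0.5, 0.3, 0.2]
gripper_width: 0.0231
time_s: 21.85
ee_pos: [0.4564, 0.1875, 0.1497]
tool_rot: [2.219, -2.222, 0.0]
force: [-0.5, 0.8, -0.4]
gripper_width: 0.0233
0.023281961573454413 [0.45636282 0.18752235 0.14969566]
```

View pics/w6.png

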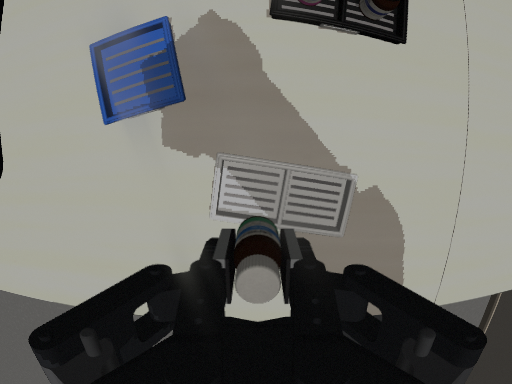

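White tray rim corners: (217,153), (356,175), (343,235), (209,217). Blue: (91,45), (165,18), (185,99), (106,124).

```bash
python3 - <<'E'
from h import *
s=arm.get_state()
for q in [((217,153),(356,175),(343,235),(209,217)),((91,45),(165,18),(185,99),(106,124))]:
  P=np.array([wback(u,.018,s) for u in q]); print(P.tolist(),P.mean(0))
print('bay floor mid',wback((251,189),.004,s),wback((317,200),.004,s))
E
```

```text
[[0.4917, 0.2213], [0.4725, 0.0978], [0.4145, 0.1055], [0.4335, 0.2308]] [0.45305 0.16385]
[[0.6003, 0.342], [0.6149, 0.2669], [0.5393, 0.2482], [0.5224, 0.3258]] [0.569225 0.295725]
bay floor mid [0.4561 0.1926] [0.4452 0.1302]
```

```bash
python3 -m pendant '[[-0.4,0,3,0],[0,0,3,0],[0,0,2,0],[0,0,1,0],[0,0,0.6,0],[0,0,0.2,0],[0,0,0.2,0],[0,0,0,0]]' && python3 -m pendant '[[0,0,0.2,0],[0,0,0.1,0],[0,0,0.1,0],[0,0,0,0]]'
```

```text
time_s: 22.9
ee_pos: [0.4563, 0.1929, 0.0506]
tool_rot: [-2.221, 2.221, -0.001]
force: [0.1, -0.4, -0.7]
gripper_width: 0.0228
time_s: 23.4
ee_pos: [0.456, 0.1929, 0.0462]
tool_rot: [2.221, -2.221, -0.0]
force: [-0.5, 0.4, -0.4]
gripper_width: 0.0232
```

```bash
python3 -m pendant '[[0,0,0.1,0],[0,0,0.1,0],[0,0,0,0],[0,0,0,0]]'
```

```text
time_s: 23.9
ee_pos: [0.4562, 0.1929, 0.0443]
tool_rot: [-2.221, 2.222, -0.0]
force: [-1.0, 0.2, 2.1]
gripper_width: 0.023
```

Contact. Release, then on to W1.

```bash
python3 -m pendant '[[0,0,0,0],[0,0,0,0],[0,0,0,0],[0,0,0,0],[0,0,-1,0],[0,0,-3,0],[0,0,-4,0],[0,0,-3,0]]' 48 && python3 -m pendant '[[2.5,-0.7,0,0],[5,-1.4,0,0],[5,-1.4,0,0],[5,-1.4,0,0],[5,-1.4,0,0],[5,-1.4,0,0],[5,-1.4,0,0],[5,-1.4,0,0]]' 100 && python3 -m pendant '[[5,-1.4,0,0],[4,-1.1,0,0],[2.5,-0.7,0,0],[0,0,0,0],[0,0,0,0]]' && python3 - <<'E'
from h import *
s=arm.get_state(); print(s['gripper_width'],s['ee_pos'])
w=save('wrist','w7')
E
```

```text
time_s: 24.9
ee_pos: [0.4564, 0.1931, 0.1565]
tool_rot: [-2.22, 2.22, -0.001]
force: [0.2, -1.0, -0.1]
gripper_width: 0.0411
time_s: 25.9
ee_pos: [0.5614, -0.1838, 0.1551]
tool_rot: [-2.221, 2.221, -0.001]
force: [0.9, -0.2, 0.5]
gripper_width: 0.0853
time_s: 26.52
ee_pos: [0.5929, -0.2956, 0.1545]
tool_rot: [-2.222, 2.22, 0.002]
force: [0.1, 1.1, 0.1]
gripper_width: 0.0852
0.08520469173935553 [ 0.59288097 -0.29562202  0.15446061]
```

View pics/w7.png

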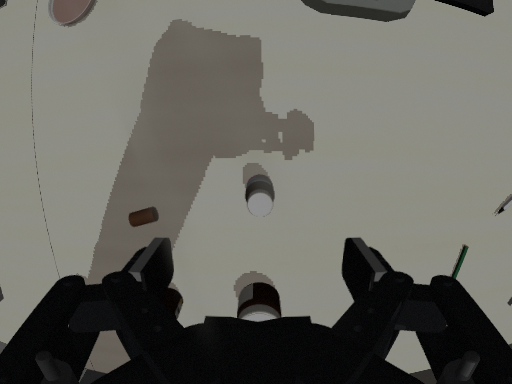

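W1 is centred, with its cap at (260,204). Cork is at (143,216), undisturbed. Pick.

```bash
python3 -m pendant '[[0.1,-0.2,3,0],[0,0,3,0],[0,0,2.5,0],[0,0,1.6,0],[0,0,1,0],[0,0,0.3,0],[0,0,0,0],[0,0,0,0]]' && python3 -m pendant '[[0,0,0,0],[0,0,0,0],[0,0,0,0],[0,0,0,0],[0,0,0,0],[0,0,0,0],[0,0,0,0],[0,0,0,0]]' 0 30 && python3 -m pendant '[[0,0,-1,0],[0,0,-3,0],[0,0,-4,0],[0,0,-4,0],[0,0,0,0]]'
```

```text
time_s: 27.58
ee_pos: [0.5955, -0.2985, 0.0411]
tool_rot: [-2.221, 2.222, -0.002]
force: [0.6, 0.3, 0.3]
gripper_width: 0.0855
time_s: 28.58
ee_pos: [0.5951, -0.2982, 0.0404]
tool_rot: [-2.221, 2.222, -0.001]
force: [-0.6, -0.0, 2.1]
gripper_width: 0.0239
time_s: 29.2
ee_pos: [0.5971, -0.2991, 0.1648]
tool_rot: [-2.219, 2.22, -0.011]
force: [0.5, 0.1, -1.0]
gripper_width: 0.0244
```

```bash
python3 -m pendant '[[-2.5,0.8,0,0],[-4.7,1.6,0,0],[-4.7,1.6,0,0],[-4.7,1.6,0,0],[-4.7,1.6,0,0],[-4.7,1.6,0,0],[-4.7,1.6,0,0],[-4.7,1.6,0,0]]' && python3 -m pendant '[[-4.7,1.6,0,0],[-2.1,0.8,0,0],[-1,0.3,0,0],[0,0,0,0],[0,0,0,0]]' && python3 -m pendant '[[0,0,4,0],[0,0,3,0],[0,0,2,0],[0,0,1,0],[0,0,0.6,0],[0,0,0.2,0],[0,0,0.2,0],[0,0,0,0]]'
```

```text
time_s: 30.2
ee_pos: [0.4738, 0.0571, 0.1598]
tool_rot: [2.22, -2.221, -0.001]
force: [0.5, 0.4, -0.2]
gripper_width: 0.024
time_s: 30.82
ee_pos: [0.4484, 0.1326, 0.16]
tool_rot: [2.218, -2.223, 0.0]
force: [0.3, -0.1, -0.8]
gripper_width: 0.0242
time_s: 31.82
ee_pos: [0.4483, 0.1339, 0.0506]
tool_rot: [-2.221, 2.221, -0.001]
force: [-0.2, -0.1, -0.4]
gripper_width: 0.0242
```

```bash
python3 -m pendant '[[0,0,0.2,0],[0,0,0.2,0],[0,0,0.1,0],[0,0,0.1,0],[0,0,0,0],[0,0,0,0]]'
```

```text
time_s: 32.58
ee_pos: [0.4481, 0.1339, 0.0443]
tool_rot: [2.221, -2.222, 0.0]
force: [-0.6, -0.3, 1.5]
gripper_width: 0.0243
```

Contact. Release, then on to the jar.

```bash
python3 -m pendant '[[0,0,0,0],[0,0,0,0],[0,0,0,0],[0,0,0,0],[0,0,-1,0],[0,0,-3,0],[0,0,-4,0],[0,0,-4,0]]' 48 && python3 -m pendant '[[2.5,-0.1,0,0],[5,-0.3,0,0],[5,-0.2,0,0],[5,-0.2,0,0],[5,-0.2,0,0],[5,-0.3,0,0],[5,-0.2,0,0],[5,-0.2,0,0]]' 100 && python3 -m pendant '[[3.5,-0.2,0,0],[2.1,-0.1,0,0],[0,0,0,0],[0,0,0,0]]' && python3 - <<'E'
from h import *
s=arm.get_state(); print(s['gripper_width'],s['ee_pos'])
w=save('wrist','w8')
E
```

```text
time_s: 33.58
ee_pos: [0.4479, 0.1339, 0.166]
tool_rot: [-2.221, 2.221, 0.0]
force: [0.6, -0.2, -1.0]
gripper_width: 0.0413
time_s: 34.58
ee_pos: [0.465, -0.2427, 0.1651]
tool_rot: [-2.221, 2.221, -0.001]
force: [1.0, 0.0, -0.6]
gripper_width: 0.0851
time_s: 35.08
ee_pos: [0.4682, -0.2952, 0.1643]
tool_rot: [-2.223, 2.219, 0.002]
force: [0.1, -0.5, -0.1]
gripper_width: 0.0852
0.0852327360567949 [ 0.46818359 -0.29522337  0.16428666]
```

View pics/w8.png

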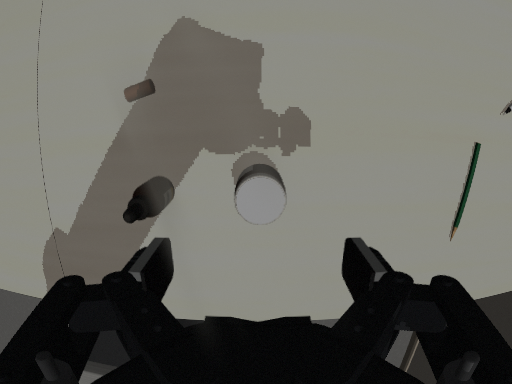

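The jar lid is centred at (260,197), and the dropper is well clear at (150,198). Pick the jar with the TCP at about 37 mm.

```bash
python3 -m pendant '[[0.2,-0.2,4,0],[0,0,3,0],[0,0,2.5,0],[0,0,1.6,0],[0,0,1,0],[0,0,0.6,0],[0,0,0,0],[0,0,0,0]]' && python3 -m pendant '[[0,0,0,0],[0,0,0,0],[0,0,0,0],[0,0,0,0],[0,0,0,0],[0,0,0,0],[0,0,0,0],[0,0,0,0]]' 0 45 && python3 -m pendant '[[0,0,-1,0],[0,0,-3,0],[0,0,-4,0],[0,0,-4,0],[0,0,-2,0],[0,0,0,0]]' && python3 - <<'E'
from h import *
w=save('wrist','w9')
E
```

```text
time_s: 36.12
ee_pos: [0.4704, -0.2994, 0.0379]
tool_rot: [-2.221, 2.222, -0.002]
force: [0.0, 0.6, -0.5]
gripper_width: 0.0857
time_s: 37.12
ee_pos: [0.4703, -0.2993, 0.0378]
tool_rot: [-2.221, 2.222, -0.001]
force: [-0.2, -0.3, 5.5]
gripper_width: 0.044
time_s: 37.88
ee_pos: [0.4707, -0.2996, 0.179]
tool_rot: [-2.221, 2.221, -0.005]
force: [-0.0, -0.7, -1.2]
gripper_width: 0.0439
```

View pics/w9.png

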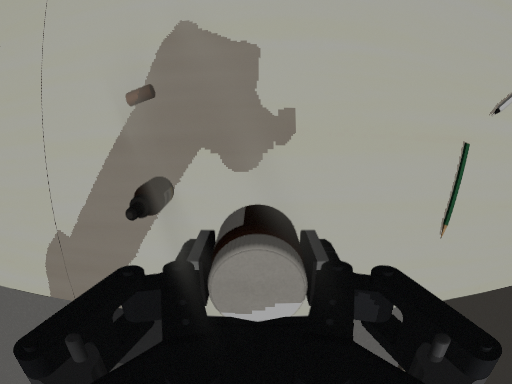

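Jar held upright. Now to the blue tray.

```bash
python3 -m pendant '[[-2.5,-0.4,0,0],[-5,-0.8,0,0],[-5,-0.8,0,0],[-5,-0.8,0,0],[-5,-0.8,0,0],[-5,-0.8,0,0],[-5,-0.8,0,0],[-5,-0.8,0,0]]' && python3 -m pendant '[[-5,-0.9,0,0],[-5,-0.9,0,0],[-5,-0.9,0,0],[-5,-0.9,0,0],[-2,-0.3,0,0],[0,0,0,0],[0,0,0,0]]' && python3 - <<'E'
from h import *
s=arm.get_state(); print(s['gripper_width'],s['ee_pos'])
w=save('wrist','w10')
E
```

```text
time_s: 38.92
ee_pos: [0.5292, 0.0772, 0.1756]
tool_rot: [2.219, -2.22, -0.003]
force: [1.2, 0.7, -1.5]
gripper_width: 0.0438
time_s: 39.8
ee_pos: [0.5692, 0.2932, 0.1763]
tool_rot: [2.217, -2.222, 0.001]
force: [-0.3, 0.7, -0.3]
gripper_width: 0.0438
0.043776788418735044 [0.56917838 0.29320698 0.17627211]
```

View pics/w10.png

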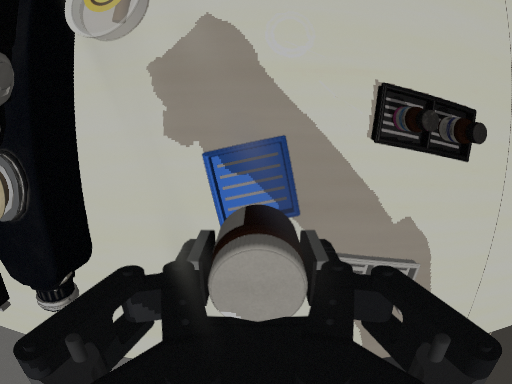

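The blue tray is right below the jar, so I'll lower it.

```bash
python3 -m pendant '[[-0.1,0,4,0],[0,0,4,0],[0,0,2.5,0],[0,0,1,0],[0,0,0.6,0],[0,0,0.2,0],[0,0,0.2,0],[0,0,0,0]]' && python3 -m pendant '[[0,0,0.2,0],[0,0,0,0]]'
```

```text
time_s: 40.85
ee_pos: [0.5694, 0.297, 0.0528]
tool_rot: [-2.221, 2.221, -0.0]
force: [0.1, 0.8, -1.0]
gripper_width: 0.0438
time_s: 41.1
ee_pos: [0.5691, 0.2968, 0.0502]
tool_rot: [2.221, -2.222, 0.0]
force: [-0.3, -0.1, -1.7]
gripper_width: 0.0437
```

```bash
python3 -m pendant '[[0,0,0.3,0],[0,0,0.2,0],[0,0,0.1,0],[0,0,0.1,0],[0,0,0,0]]' && python3 -m pendant '[[0,0,0.1,0],[0,0,0,0],[0,0,0,0]]'
```

```text
time_s: 41.72
ee_pos: [0.5691, 0.2968, 0.0432]
tool_rot: [2.221, -2.222, -0.0]
force: [0.0, 0.6, -0.3]
gripper_width: 0.0435
time_s: 42.1
ee_pos: [0.5691, 0.2968, 0.0423]
tool_rot: [2.221, -2.222, 0.0]
force: [-0.1, 0.4, -1.3]
gripper_width: 0.0435
```

```bash
python3 -m pendant '[[0,0,0.1,0],[0,0,0,0],[0,0,0,0]]'
```

```text
time_s: 42.48
ee_pos: [0.5693, 0.2969, 0.0418]
tool_rot: [-2.221, 2.222, -0.0]
force: [-2.3, -1.3, 5.6]
gripper_width: 0.044
```

Contact. Release, rise and back off for a final look.

```bash
python3 -m pendant '[[0,0,0,0],[0,0,0,0],[0,0,0,0],[0,0,0,0],[0,0,-1,0],[0,0,-3,0],[0,0,-4,0],[0,0,-4,0]]' 72 && python3 -m pendant '[[2,1,-3,0],[4,2,-3,0],[4,2,-3,0],[4,2,-3,0],[3,2,-2,0],[2,1,0,0],[0,0,0,0],[0,0,0,0]]' && python3 - <<'E'
from h import *
s=arm.get_state(); print(s['time_s'],s['gripper_width'],s['ee_pos'],s['force'])
w=save('wrist','w11'); save('top','t11')
for c in('wrist','top'):
  for n in ['black_cap_vial_1','white_cap_vial_1','wide_jar','dropper_bottle','cork_stopper']: print(c,n,[(np.round(d['xyz'],3).tolist(),round(d['confidence'],2)) for d in boxes_of(n,c)])
E
```

```text
time_s: 43.48
ee_pos: [0.5692, 0.2969, 0.1631]
tool_rot: [-2.221, 2.221, -0.0]
force: [0.5, 0.5, -0.0]
gripper_width: 0.0612
time_s: 44.48
ee_pos: [0.4693, 0.1076, 0.3016]
tool_rot: [-2.221, 2.22, -0.0]
force: [-0.6, -0.0, 0.1]
gripper_width: 0.0618
44.475 0.06176821635480532 [0.46927971 0.1076475  0.30160456] [-0.56993883 -0.01484695  0.07172015]
wrist black_cap_vial_1 [([0.628, 0.142, 0.058], 0.84), ([0.627, 0.082, 0.058], 0.73), ([0.561, -0.175, 0.011], 0.55)]
wrist white_cap_vial_1 [([0.447, 0.137, 0.06], 0.88), ([0.461, 0.191, 0.055], 0.77), ([0.564, -0.176, 0.011], 0.69), ([0.636, 0.111, 0.001], 0.2)]
wrist wide_jar [([0.561, 0.283, 0.058], 0.87)]
wrist dropper_bottle [([0.463, -0.187, 0.045], 0.61)]
wrist cork_stopper [([0.564, -0.178, 0.013], 0.5)]
top black_cap_vial_1 [([0.626, 0.079, 0.053], 0.57), ([0.638, 0.137, 0.041], 0.37)]
top white_cap_vial_1 []
top wide_jar []
top dropper_bottle [([0.455, -0.191, 0.05], 0.65)]
top cork_stopper []
```

View pics/w11.png

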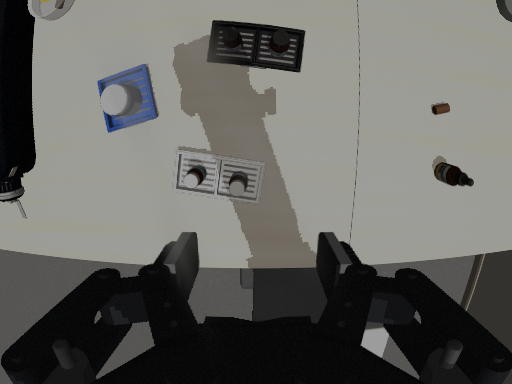

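All five bottles stand in their bays. The jar lid is at (117,100), the black caps at (232,37) and (281,41), and the white caps at (193,178) and (237,187). One numeric check against the trays, then I'll hand in.

```bash
python3 - <<'E'
from h import *
s=arm.get_state()
tr={'bk':((.637,.1095),-7),'wh':((.453,.163),-9),'bl':((.569,.296),11)}
ok=True
for n,t,uv,z,b in [('J','bl',(117,100),.059,0),('Bv2','bk',(232,37),.063,.03),('Bv1','bk',(281,41),.065,-.03),('Wv2','wh',(193,178),.061,.03),('Wv1','wh',(237,187),.063,-.03)]:
    c,a=tr[t]; a=np.radians(a); p=wback(uv,z,s)-c; q=np.array([[np.cos(a),np.sin(a)],[-np.sin(a),np.cos(a)]])@p-[0,b]; ok&=(abs(q)<.013).all(); print(n,(q*1e3).round(1))
print(ok)
if ok: sign_off(); print('signed off',arm.get_state()['time_s'])
E
```

```text
J [-6.  -6.5]
Bv2 [-6.7 -3.5]
Bv1 [-5.4 -2.2]
Wv2 [ 2.4 -4.6]
Wv1 [-0.2 -1.5]
True
the job is handed in; nothing more can be done
the job is handed in; nothing more can be done
```

I sorted all five bottles and handed the job in at about 45 s of the 128 s. The sign-off reports no verdict, so success is judged only from my own checks.

- **Placing:** The black-cap vials are in the black tray, the white-cap vials in the white tray and the jar in the blue tray. I lowered each one until the wrist felt the tray floor (1.5–5.6 N) before letting go.
- **Final look:** In the last wrist picture all five stood upright, one to a bay. Measured at their caps, they were within about 7 mm of the bay centres, against the allowed 16 and 19 mm.
- **Left alone:** The dropper bottle and cork were read within about 6 mm of their first readings, which is within network accuracy, and neither had tipped.
- **Disagreements:**
    - The networks' first vial positions were 4–13 mm off, so I corrected them against the pictures before picking.
    - In the final check, the networks missed the white-cap vials, the jar and the cork in the top view, so those were confirmed only by the wrist camera.
    - In the wrist view they also took the cork for a vial of each cap colour and reported a faint (0.2) false white-cap vial at the black tray.

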